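# Fetch the red tin from the flap case at the shop counter

### The job

Lift the clear flap of the counter case by its orange front edge and, keeping it up with the hand (it sinks shut by itself), reach in and take out the red tin. Set the tin down gently, upright and wholly on the round green counter mat, let it go, and leave the flap shut. Leave the blue tin in the case and the other goods on the counter where they are.

Things in the scene. Friction and masses are not known exactly. Their poses are not given: they have to be found in the camera images.
- case: Grey counter case, fixed, 250 mm wide (y), from x = -45 mm (front, robot side) to x = +60 mm (back). Origin on the counter under its middle; x points from its low front to its high back, z up. Back panel 161 mm high, inner face at x = +54 mm. One tin stands in each half, about 45 mm either side of the middle, at x = -5 to +12 mm; either tin on either side.
- case_front (a point): Middle of the front wall's top edge, 105 mm above the counter; wall 5 mm thick, outer face at x = -45 mm of the case. The side walls (outer faces at y = +-125 mm) are as high and thick; they rise to 159 mm only behind x = +40 mm.
- case_floor (a point): Middle of the case's inner floor, 63 mm above the counter. A low rib, 4 mm wide and 8 mm high, runs from front to back along its middle.
- flap (a joint): Angle of the clear, orange-edged flap, rad: 0 shut, grows as its front edge rises, stop at 1.75 (nearly upright). Plate 130 mm from hinge to front edge, 250 mm wide, 4 mm thick, 0.15 kg. Shut, it slopes down 0.27 rad towards the front. It stays open at no angle: let go, it sinks shut on a soft damper (0.15 N m s/rad) in about 2 to 5 s. Lifting takes 1 to 2 N at the edge.
- flap_hinge (a point): Centre of the flap's hinge line, along the case's y at the top of the back: x = +55 mm, z = 163 mm in the case's frame. The raised flap hangs over the tins, so a hand straight from above does not fit; one tilted 40 to 45 degrees, fingers pointing forward (case +x) and down, does, with the flap sinking onto its back.
- flap_lip (a point): Middle of the flap's orange front edge, half its thickness; moves with the flap. Shut: 128 mm above the counter, overhanging the front wall by 25 mm, so fingertips can go beneath it from the front. Lift it along its arc about the hinge; a hand pushed straight up or in under a flap raised less than about 1.5 rad jams its edge against finger or palm.
- red_tin_center (a point): Centre (half-way up) of the red tin: upright round tin, 44 mm diameter, 70 mm tall, about 90 g, red cap and sides, a white band round the middle; the tin's z is its axis. At the start it stands on the case's floor.
- blue_tin_center (a point): Centre of the blue tin, same size as the red one, to be left standing in the case.
- mat_center (a point): Centre of the top of the round counter mat, black rim and green field, 140 mm diameter, 4 mm thick, fixed flat on the counter.
- pen_cup_center (a point): Centre of a black pen cup, 70 mm diameter, 90 mm high, with pens up to 140 mm; leave it.
- carton_center (a point): Centre of a yellow carton, 50 by 90 by 100 mm high; leave it.
- bottle_center (a point): Centre of a clear bottle, 64 mm diameter, 200 mm tall; leave it.
There are look-alikes about, which are no part of the job. Of the things shaped like the part that bears mat_center, the black one is meant.

How it is judged:
On the way, in this order (a step that is already met when the one before it is completed fails the run):
1. the flap is raised by at least 0.5 rad, the red tin still in the case (value of joint flap above 0.5 rad and z of red_tin_center in the frame of case below 0.11 m), for 0.1 s.
2. the red tin is held in the fingers and lifted off the case's floor with the flap up (value of joint flap above 0.2 rad and contact force between the fingers and red_tin above 1 N and z of red_tin_center in the frame of case above 0.113 m), for 0.1 s.
3. the red tin, still held in the fingers and upright within 0.3 rad, is lowered to within 7 mm of the mat (not dropped) (contact force between the fingers and red_tin above 0.5 N and z of red_tin_center in the frame of mat_center below 0.042 m and horizontal distance between red_tin_center and mat_center below 0.06 m and angle between red_tin_center's own z axis and vertical below 0.3 rad), for 0.04 s.
At the end, for the whole second after the job is handed in: The red tin stands upright (within 0.12 rad) and at rest on the mat, its centre within 50 mm of the mat's centre and 28 to 42 mm above the mat's top; the flap is shut (below 0.05 rad); the blue tin stands upright on the case's floor (horizontal distance between red_tin_center and mat_center below 0.05 m and angle between each of red_tin_center, blue_tin_center's own z axis and vertical below 0.12 rad and z of red_tin_center in the frame of mat_center between 0.028 and 0.042 m and linear speed of red_tin below 0.02 m/s and value of joint flap below 0.05 rad and z of blue_tin_center in the frame of case below 0.11 m); the robot touches nothing.
It fails at once if the blue tin is moved more than 30 mm or tipped over (distance of blue_tin_center from where it was at the start of the episode above 0.03 m or angle between blue_tin_center's own z axis and vertical above 0.5 rad).
It fails at once if the pen cup, carton or bottle is moved more than 50 mm (distance of any of pen_cup_center, carton_center, bottle_center from where it was at the start of the episode above 0.05 m).
It fails at once if the red tin is pressed on the mat with more than 60 N (contact force between red_tin and mat above 60 N).
It also fails if it takes over 58 s, if anything falls off the work surface, if the arm or the gripper's body presses on something with over 40 N, if the wrist force passes 120 N, or if a joint passes its speed limit or range.

### The arm

A 7-joint arm with a two-finger parallel gripper is mounted at the origin on the work surface. World frame = base frame: x ahead of the robot, y to its left, z up, the work surface at z = 0. Lengths are in m, angles in rad, forces in N, time in s.
With the tool pointing down it reaches from about 0.35 to 0.775 m from the base axis. Payload 3.1 kg.
Tool frame: the origin (TCP) lies at the very end of the fingers, on their centre line; the grasp point (between the pads) lies 19 mm behind it; x points along the fingers, y is the direction in which the jaws open and shut, and the axes are right-handed (so a half turn about x gives the same grasp; the last joint's range is limited). The gripper opens to 85 mm and grips with 20 to 120 N. Pads are 22 mm wide; open, the fingers measure 114 mm over their backs; the gripper's body (76 mm by 85 mm) begins 54 mm behind the grasp point. The pads swing forward as they close: fully open they stand 13 mm farther back than shut.
Start: joints at [-1.197, 0.311, 0.014, 1.512, -0.004, 1.319, -0.027], TCP at [0.222, 0.503, 0.231] pointing down, gripper open.
Joint ranges: [-2.7, 2.7], [-0.3, 1.91], [-1.27, 1.3], [0.12, 2.57], [-1.44, 4.58], [0.2, 2.03], [-3.05, 3.05]. Speed limits (rad/s): [2.79, 2.79, 3.14, 3.14, 3.14, 3.14, 3.14].

### API

Orientations are given as a unit quaternion [w, x, y, z].
In Python, from cell import robot gives the robot as it stands.
- The arm moves only by the shell command python3 -m inch 'ROWS' [OPENING] [FORCE]. ROWS is JSON, a list of rows, each a list of 4 numbers: the shift along the tool's x, y, z in cm, then the turn about the tool's x in rad. A call has 1 to 8 rows; each row shifts and turns the commanded pose from where the row before left it, along the tool's axes as they then stand; what a row does not reach is not made up. A row lasts 1/12 s, in which the tool goes at most 41.7 mm and 7.16 degrees, less where a joint would pass 70% of its speed; a pose out of reach is approached as far as the arm can. A call with a gripper value outside its range is refused whole. OPENING is the opening, from -1 (shut) to 1 (fully open), set as the call begins (- or left out, the last holds). The fingers move at their own pace and stop on an object; FORCE is the grip in N (left out, the last holds). Time passes only in rows, so rows that do not move let the fingers close. It gives the time, the measured TCP pose, the force and the opening at its end, in the units of the state.
- robot.observe(): the state, without advancing time (a new reading comes with each control period).
- robot.camera(name): name is "side" or "top"; returns the picture (384x512x3 uint8, red, green, blue); there is no depth.
- robot.get_calibration(name): a dict with "fx", "fy", "cx", "cy" (pixels), "rvec" (rotation vector, rad) and "tvec" (3), from world to camera coordinates, as OpenCV has them. Camera axes: x right, y down, z forward; pixel columns grow to the right and rows downward; lengths in m; the calibration is good to about 2 mm. A picture is of the moment at which its call begins. get_calibration takes no time and is no camera call.
- robot.hand_in(): hands the job in, once; it reports no verdict.
Trained networks look in the newest picture that a camera, given by its name, has taken for a name from the list of things; names that differ only in an ending like _2 or _b are one class to them, and where a whole thing is asked for, a point or a joint stands for the part that bears it (a point fixed in the world has none). Each returns a list of dicts, best first, with "score" (0 to 1); they miss things now and then, are a little off and sometimes report something else, mostly with a low value. They report only what shows in the picture. A call takes as long as a camera call. They do not tell look-alikes from the thing itself.
- robot.find_in(camera, label): "at" ([x, y, z] in m, in the coordinates of the camera as it stood for that picture, good to about 4 mm: the middle of the surface that is visible of it).
- robot.place_of(camera, label): "at" ([x, y, z] in m, in the coordinates of the camera as it stood for that picture, good to about 4 mm: a listed point, or the origin of a listed thing).
The state is a dict: "time": time; "joints": joint angles; "joint_vel": joint speeds; "effort": joint torques, N m; "position": TCP position; "tool_rot": TCP orientation; "wrist_force": force on the tool from outside, world axes, zero at the start; "torque": the same for the moment, N m; "opening": finger opening in m.
Only numpy, scipy, OpenCV 4.12 (cv2) and the standard library are available. Lean on these libraries where they do the work, as an engineer would, in place of code of your own. Each camera call takes 0.05 s, during which the arm holds its last target.

## Working session

There is one attempt and no reset: what is moved stays moved. The work goes in short steps, Python scripts to look and compute and a shell command to move; the robot and the scene stay as the last step left them, time stands still between calls to the robot, and variables do not carry over. Pictures are saved under pics/ and viewed, and the job is handed in when it is done.

```bash
ls; mkdir -p pics; python3 - <<'E'
from cell import robot
import cv2,numpy as np
for c in("side","top"):
    im=robot.camera(c); cv2.imwrite(f"pics/{c}0.png",cv2.cvtColor(im,cv2.COLOR_RGB2BGR))
    print(robot.get_calibration(c))
print(robot.observe())
E
```

```text
pics
{'fx': 405.76939271038384, 'fy': 405.76939271038384, 'cx': 255.26988087695665, 'cy': 196.11811621182636, 'rvec': array([ 2.80197065e-03, -2.80354680e+00,  1.39707739e+00]), 'tvec': array([0.52003769, 0.14947926, 1.19214101])}
{'fx': 384.93302268066697, 'fy': 384.93302268066697, 'cx': 259.46703090628, 'cy': 192.5104330778184, 'rvec': array([ 2.17240592, -2.13827058,  0.14266858]), 'tvec': array([-0.0950526 ,  0.56229063,  1.15684108])}
{'time': 0.1, 'joints': array([-1.19670014,  0.31164889,  0.01395432,  1.51288045, -0.00438745,
        1.31919911, -0.0271732 ]), 'joint_vel': array([ 0.00018041,  0.00019556, -0.00083302, -0.00221968, -0.00084985,
        0.00230911, -0.00135722]), 'effort': array([ 4.89262875e-04, -3.80853581e+01,  1.46712433e-01, -2.31239551e+01,
        1.23495155e-02,  8.23957147e-03,  2.49818044e-05]), 'position': array([0.22186687, 0.50255855, 0.23033442]), 'tool_rot': array([ 0.69176796,  0.14516566,  0.69201337, -0.14663393]), 'wrist_force': array([-0.0415086 ,  0.32295886, -0.33082563]), 'torque': array([-0.00239933, -0.05719029,  0.00774787]), 'opening': 0.08564495588679097}
```

View pics/side0.png

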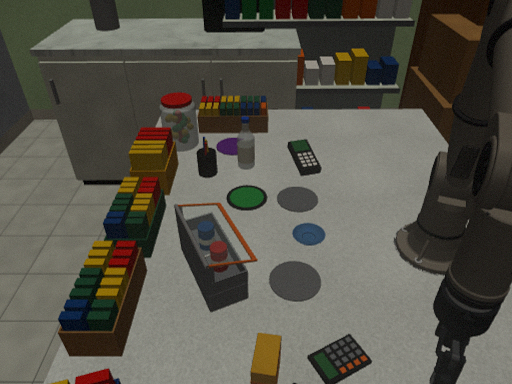

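View pics/top0.png

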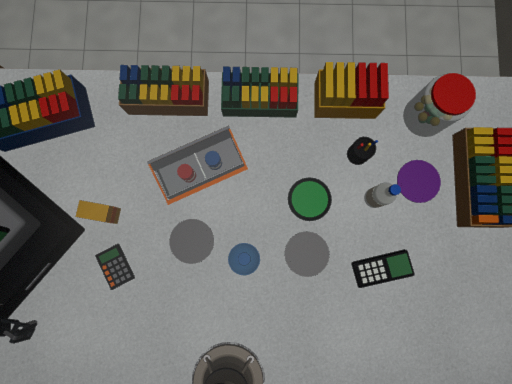

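```bash
cat > h.py <<'E'
from cell import robot
import cv2,numpy as np
from scipy.spatial.transform import Rotation as R
def cam(c):
    k=robot.get_calibration(c);return k,R.from_rotvec(k['rvec']),np.array(k['tvec'])
def w(c,p):
    k,r,t=cam(c);return r.inv().apply(np.array(p)-t)
def pix(c,P):
    k,r,t=cam(c);q=r.apply(P)+t;return np.array([k['fx']*q[0]/q[2]+k['cx'],k['fy']*q[1]/q[2]+k['cy']])
def ray(c,u,v,z):
    k,r,t=cam(c);d=r.inv().apply([(u-k['cx'])/k['fx'],(v-k['cy'])/k['fy'],1]);o=r.inv().apply(-t);return o+d*(z-o[2])/d[2]
def tool(s=None):
    s=s or robot.observe();q=s['tool_rot'];return R.from_quat([q[1],q[2],q[3],q[0]]),np.array(s['position'])
def shot(c,n):
    im=robot.camera(c);cv2.imwrite(f"pics/{n}.png",cv2.cvtColor(im,cv2.COLOR_RGB2BGR))
E
python3 - <<'E'
from h import *
for c in("side","top"):
    for l in ["case","case_front","case_floor","flap_hinge","flap_lip","red_tin_center","blue_tin_center","mat_center","pen_cup_center","carton_center","bottle_center"]:
        print(c,l,[(w(c,d['at']).round(3).tolist(),round(d['score'],2)) for d in robot.place_of(c,l)[:3]])
r,p=tool();print(r.as_matrix().round(3))
E
```

```text
side case [([0.63, 0.092, -0.0], 0.95), ([0.608, 0.132, 0.096], 0.36)]
side case_front [([0.592, 0.071, 0.107], 0.71)]
side case_floor []
side flap_hinge [([0.678, 0.115, 0.158], 0.56)]
side flap_lip [([0.567, 0.061, 0.134], 0.63)]
side red_tin_center [([0.61, 0.131, 0.096], 0.6)]
side blue_tin_center [([0.551, -0.242, 0.001], 0.33)]
side mat_center [([0.385, -0.234, 0.005], 0.88), ([0.553, -0.247, 0.002], 0.78), ([0.615, -0.592, 0.007], 0.76)]
side pen_cup_center [([0.702, -0.402, 0.042], 0.68)]
side carton_center [([0.494, 0.405, 0.054], 0.64)]
side bottle_center [([0.561, -0.452, 0.102], 0.93), ([0.613, 0.133, 0.096], 0.23)]
top case [([0.632, 0.092, -0.001], 0.92), ([0.558, -0.445, 0.103], 0.53)]
top case_front [([0.593, 0.072, 0.104], 0.75)]
top case_floor []
top flap_hinge [([0.686, 0.117, 0.161], 0.67)]
top flap_lip [([0.567, 0.063, 0.129], 0.64)]
top red_tin_center []
top blue_tin_center [([0.557, -0.446, 0.104], 0.6)]
top mat_center [([0.376, -0.236, 0.006], 0.91), ([0.616, -0.595, 0.004], 0.89), ([0.409, 0.123, 0.008], 0.82)]
top pen_cup_center [([0.7, -0.397, 0.048], 0.75)]
top carton_center [([0.5, 0.4, 0.051], 0.56)]
top bottle_center [([0.557, -0.447, 0.102], 0.56)]
[[ 0.     0.404  0.915]
 [ 0.     0.915 -0.404]
 [-1.     0.     0.   ]]
```

The case has yaw of about 25°, with the red tin in its +y half. The green mat with the black rim is near (0.553, -0.247). Next I'll turn the hand to the case's heading and see how tilt can be gained, since the rows only turn about the tool's x.

```bash
python3 -m inch '[[-3,0,0,-0.12],[-3,0,0,-0.12],[-3,0,0,-0.12],[-3,0,0,-0.12],[-3,0,0,-0.12],[-3,0,0,-0.12],[-3,0,0,-0.12]]'; python3 - <<'E'
from h import *
# corners of flap lip in top image & joint info
a=ray("top",170,202,.128);b=ray("top",246,167,.128);d=b-a
print(a,b,np.linalg.norm(d),np.degrees(np.arctan2(-d[0],d[1])))
print(ray("top",310,199,.004),ray("side",247,197,.004))
s=robot.observe();r,p=tool(s);print(s['joints'].round(3),p,r.as_matrix().round(3))
E
```

```text
time: 1.78
position: [0.2221, 0.5028, 0.443]
tool_rot: [0.691, -0.151, 0.691, 0.151]
wrist_force: [0.1, 0.9, -0.6]
opening: 0.0854
[0.52044012 0.16851341 0.128     ] [ 0.62542229 -0.04598877  0.128     ] 0.2388146618561833 -153.92183914933906
[ 0.54976149 -0.24721934  0.004     ] [ 0.54966345 -0.2402299   0.004     ]
[-1.124  0.315 -0.097  0.994  0.031  1.833  0.792] [0.22206418 0.50281055 0.44301584] [[ 0.    -0.417  0.909]
 [ 0.001  0.909  0.417]
 [-1.     0.     0.   ]]
```

```bash
python3 -m inch '[[-0.5,-3.2,2.4,0],[-0.5,-3.2,2.4,0],[-0.5,-3.2,2.4,0],[-0.5,-3.2,2.4,0],[-0.5,-3.2,2.4,0],[-0.5,-3.2,2.4,0],[-0.5,-3.2,2.4,0],[-0.5,-3.2,2.4,0]]';cat > st.py <<'E'
from h import *
s=robot.observe();r,p=tool(s);print(s['time'],s['joints'].round(3).tolist(),p.round(4),'\n',r.as_matrix().round(3),'tilt',np.degrees(np.arccos(-r.as_matrix()[2,0])).round(1),'f',s['wrist_force'].round(1),s['opening'])
E
python3 st.py
```

```text
time: 2.45
position: [0.5037, 0.3475, 0.4816]
tool_rot: [0.692, -0.149, 0.691, 0.149]
wrist_force: [-28.6, -20.6, 2.8]
opening: 0.0851
2.45 [-0.651, 0.525, 0.052, 0.582, -0.029, 2.033, 1.376] [0.5037 0.3475 0.4816] 
 [[ 0.002 -0.412  0.911]
 [ 0.001  0.911  0.412]
 [-1.     0.     0.002]] tilt 0.1 f [-28.6 -20.6   2.8] 0.08511202681514983
```

```bash
python3 -m inch '[[0,-3.2,2,0],[0,-3.2,2,0],[0,-3,2,0],[-2,0,3,0],[-2,0,3,0],[-2,0,3,0],[-2,0,3,0],[-2,0,3,0]]';python3 st.py
```

```text
time: 3.12
position: [0.6469, 0.308, 0.4794]
tool_rot: [0.742, -0.135, 0.637, 0.161]
wrist_force: [-0.0, -0.1, 0.4]
opening: 0.0857
3.1167 [-0.495, 0.74, 0.188, 0.22, -0.156, 2.032, 1.549] [0.6469 0.308  0.4794] 
 [[ 0.137 -0.412  0.901]
 [ 0.067  0.911  0.406]
 [-0.988  0.005  0.152]] tilt 8.7 f [-0.  -0.1  0.4] 0.0856542591972728
```

Confirmed: at the wrist joint's limit the hand tilts forward, with a heading of about 26°. I'll keep pushing up and out.

```bash
python3 -m inch '[[-3,0,2.5,0],[-3,0,2.5,0],[-3,0,2.5,0],[-3,0,2.5,0],[-3,0,2.5,0],[-3,0,2.5,0]]';python3 st.py
```

```text
time: 3.62
position: [0.6434, 0.3049, 0.559]
tool_rot: [0.789, -0.121, 0.577, 0.175]
wrist_force: [-0.5, -0.2, -0.6]
opening: 0.0855
3.6167 [-0.511, 0.69, 0.538, 0.124, -0.486, 2.033, 1.567] [0.6434 0.3049 0.559 ] 
 [[ 0.273 -0.416  0.868]
 [ 0.136  0.909  0.393]
 [-0.952  0.011  0.305]] tilt 17.8 f [-0.5 -0.2 -0.6] 0.08552097564878927
```

```bash
python3 -m inch '[[-4,0,1,0],[-4,0,1,0],[-4,0,1,0],[-4,0,1,0],[-4,0,1,0],[-4,0,1,0]]';python3 st.py
```

```text
time: 4.12
position: [0.5906, 0.2763, 0.6654]
tool_rot: [0.83, -0.106, 0.516, 0.183]
wrist_force: [-0.2, -0.2, -0.6]
opening: 0.0857
4.1167 [-0.475, 0.525, 0.067, 0.124, -0.051, 2.033, 1.536] [0.5906 0.2763 0.6654] 
 [[ 0.4   -0.414  0.818]
 [ 0.194  0.91   0.365]
 [-0.896  0.013  0.444]] tilt 26.4 f [-0.2 -0.2 -0.6] 0.08565555258942457
```

```bash
python3 -m inch '[[-4,0,1,0],[-4,0,1,0],[-4,0,1,0],[-4,0,1,0],[-4,0,1,0],[-4,0,1,0],[-4,0,1,0],[-4,0,1,0]]';python3 st.py
```

```text
time: 4.78
position: [0.4834, 0.2216, 0.811]
tool_rot: [0.886, -0.081, 0.412, 0.198]
wrist_force: [0.5, -0.4, 0.4]
opening: 0.0855
4.7833 [-0.479, 0.28, 0.054, 0.124, -0.031, 2.033, 1.537] [0.4834 0.2216 0.811 ] 
 [[ 0.583 -0.417  0.697]
 [ 0.283  0.909  0.306]
 [-0.762  0.019  0.648]] tilt 40.4 f [ 0.5 -0.4  0.4] 0.0855499076896374
```

```bash
python3 -m inch '[[-4,0,1,-0.02]]';python3 st.py; python3 - <<'E'
from h import *
shot("side","s1");shot("top","t1")
for c in("side","top"):
    im=cv2.imread(f"pics/{c[0]}1.png")
    k={"side":(170,195,90,115),"top":(140,120,120,95)}[c]
    x,y,ww,hh=k;cr=im[y:y+hh,x:x+ww];cv2.imwrite(f"pics/{c}1c.png",cv2.resize(cr,None,fx=6,fy=6,interpolation=cv2.INTER_CUBIC)[:600,:800])
    for l in ["case","case_front","flap_hinge","flap_lip","red_tin_center","blue_tin_center"]:
        print(c,l,[(w(c,d['at']).round(3).tolist(),round(d['score'],2)) for d in robot.place_of(c,l)[:2]])
E
```

```text
time: 4.87
position: [0.4678, 0.2137, 0.8269]
tool_rot: [0.891, -0.087, 0.396, 0.203]
wrist_force: [-0.2, 0.7, 0.3]
opening: 0.0851
4.8667 [-0.479, 0.249, 0.049, 0.124, -0.025, 2.033, 1.558] [0.4678 0.2137 0.8269] 
 [[ 0.604 -0.431  0.671]
 [ 0.293  0.902  0.316]
 [-0.741  0.006  0.671]] tilt 42.1 f [-0.2  0.7  0.3] 0.08509848048619115
side case [([0.633, 0.09, 0.003], 0.82)]
side case_front [([0.59, 0.075, 0.103], 0.6)]
side flap_hinge [([0.678, 0.117, 0.161], 0.8)]
side flap_lip [([0.567, 0.064, 0.129], 0.7)]
side red_tin_center [([0.611, 0.134, 0.099], 0.47), ([0.559, -0.452, 0.104], 0.17)]
side blue_tin_center []
top case [([0.629, 0.091, 0.002], 0.93)]
top case_front [([0.593, 0.072, 0.105], 0.93)]
top flap_hinge [([0.687, 0.115, 0.159], 0.72)]
top flap_lip [([0.567, 0.065, 0.129], 0.76)]
top red_tin_center []
top blue_tin_center [([0.55, -0.249, 0.006], 0.24)]
```

View pics/top1c.png

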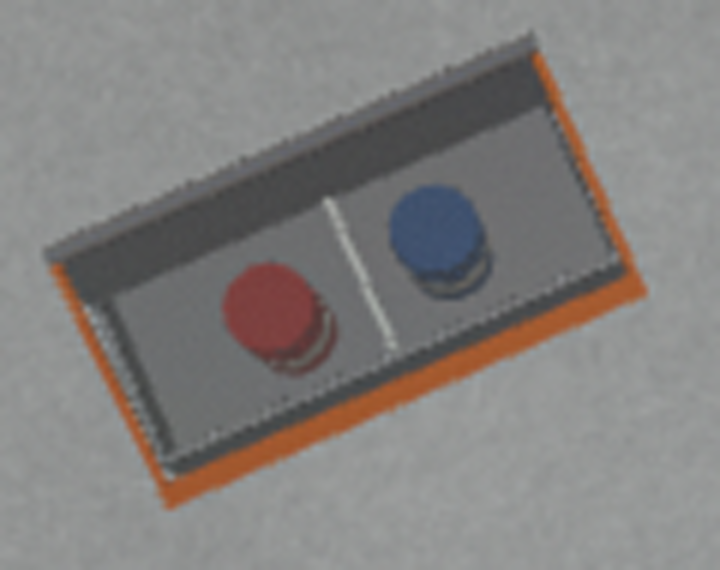

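View pics/side1c.png

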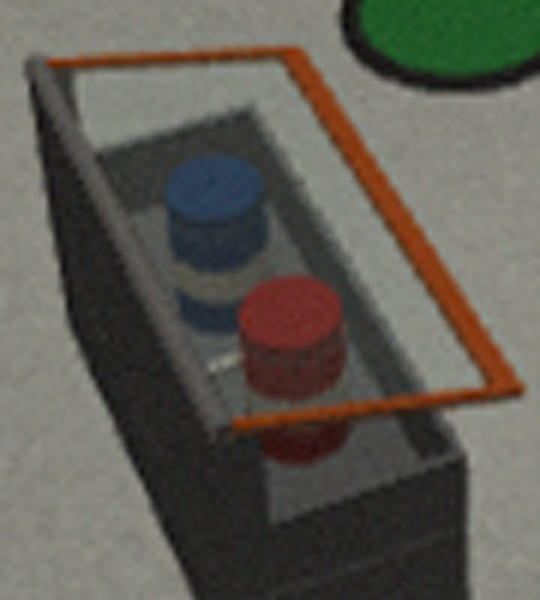

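```bash
python3 - <<'E'
from h import *
for n,a,b in(("red",(184.8,171.2),(218.5,247)),("blue",(212.5,158.2),(206,226.3))):
    print(n,ray("top",*a,.133),ray("side",*b,.133))
a=ray("top",168,204.7,.126);b=ray("top",247.8,168.8,.126);d=a-b
print(a,b,np.linalg.norm(d),np.degrees(np.arctan2(-d[0],d[1])),(a+b)/2)
a=ray("side",170+520/6,195+390/6,.126);b=ray("side",170+298/6,195+48/6,.128);d=a-b
print(a,b,np.linalg.norm(d),np.degrees(np.arctan2(-d[0],d[1])),(a+b)/2)
E
```

```text
red [0.6093263  0.12901407 0.133     ] [0.60975023 0.13572192 0.133     ]
blue [0.64864312 0.05083202 0.133     ] [0.64888555 0.05778643 0.133     ]
[0.51281504 0.17432306 0.126     ] [ 0.62061277 -0.05122483  0.126     ] 0.24998440217423598 25.544871844177926 [0.56671391 0.06154911 0.126     ]
[0.51474653 0.17352127 0.126     ] [ 0.62111509 -0.04846838  0.128     ] 0.24616594366294992 25.601877260581393 [0.56793081 0.06252644 0.127     ]
```

```bash
cat > go.py <<'E'
import sys
from h import *
O=np.array([.630,.092,0]);c,s_=np.cos(np.radians(25.5)),np.sin(np.radians(25.5))
C=np.array([[c,-s_,0],[s_,c,0],[0,0,1]])
# usage: x' y' z mm in case frame, sequence
def plan(pts):
    s=robot.observe();r,p=tool(s)
    print('t',round(s['time'],2),'TCP case mm',((p-O)@C*1000).round(1),'tilt',np.degrees(np.arccos(-r.as_matrix()[2,0])).round(1),'f',s['wrist_force'].round(1),'open',round(s['opening'],4),'j',s['joints'].round(2).tolist())
    for q in pts:
        P=O+C@np.array(q)/1000;d=r.inv().apply(P-p)*100
        print(q,P.round(3),'cm',d.round(2),'rows',round(np.linalg.norm(d)/4.1,1));p=P
if __name__=='__main__':
    a=[float(v) for v in sys.argv[1:]];plan([a[i:i+3] for i in range(0,len(a),3)])
E
python3 go.py -150 45 300 -130 45 96 -64 45 96
```

```text
t 5.57 TCP case mm [-90.1 179.8 823.6] tilt 41.8 f [-0.  0. -1.] open 0.0853 j [-0.48, 0.26, 0.05, 0.12, -0.02, 2.03, 1.56]
[-150.0, 45.0, 300.0] [0.475 0.068 0.3  ] cm [ 34.98 -13.8  -39.3 ] rows 13.3
[-130.0, 45.0, 96.0] [0.493 0.077 0.096] cm [ 16.54  -0.13 -12.1 ] rows 5.0
[-64.0, 45.0, 96.0] [0.553 0.105 0.096] cm [ 4.4  -0.    4.92] rows 1.6
```

```bash
python3 -m inch '[[2.5,-1,-2.8,0],[2.5,-1,-2.8,0],[2.5,-1,-2.8,0],[2.5,-1,-2.8,0],[2.5,-1,-2.8,0],[2.5,-1,-2.8,0],[2.5,-1,-2.8,0]]';python3 -m inch '[[2.5,-1,-2.8,0],[2.5,-1,-2.8,0],[2.5,-1,-2.8,0],[2.5,-1,-2.8,0],[2.5,-1,-2.8,0],[2.5,-1,-2.8,0],[2.5,-1,-2.8,0]]';python3 go.py -150 45 300 -130 45 96 -64 45 96
```

```text
time: 6.15
position: [0.4761, 0.1586, 0.6284]
tool_rot: [0.89, -0.088, 0.398, 0.203]
wrist_force: [1.3, 0.5, 0.3]
opening: 0.0852
time: 6.73
position: [0.4935, 0.0926, 0.3981]
tool_rot: [0.887, -0.089, 0.405, 0.205]
wrist_force: [0.5, -1.1, -0.6]
opening: 0.0854
t 6.73 TCP case mm [-122.9   59.3  398.1] tilt 41.0 f [ 0.5 -1.1 -0.6] open 0.0854 j [0.11, -0.29, -0.09, 1.93, -0.43, 0.89, 2.21]
[-150.0, 45.0, 300.0] [0.475 0.068 0.3  ] cm [ 5.61 -1.49 -8.48] rows 2.5
[-130.0, 45.0, 96.0] [0.493 0.077 0.096] cm [ 16.7   -0.17 -11.88] rows 5.0
[-64.0, 45.0, 96.0] [0.553 0.105 0.096] cm [ 4.33 -0.04  4.98] rows 1.6
```

```bash
python3 -m inch '[[2.9,-0.2,-2.5,0],[2.9,-0.2,-2.5,0],[2.9,-0.2,-2.5,0],[2.9,-0.2,-2.5,0],[2.9,-0.2,-2.5,0],[2.9,-0.2,-2.5,0]]';python3 go.py -130 45 96 -64 45 96; python3 st.py
```

```text
time: 7.23
position: [0.4967, 0.087, 0.1783]
tool_rot: [0.886, -0.089, 0.406, 0.208]
wrist_force: [0.4, 1.8, 0.6]
opening: 0.0852
t 7.23 TCP case mm [-122.5   52.9  178.3] tilt 40.9 f [0.4 1.8 0.6] open 0.0852 j [-0.08, -0.08, 0.09, 2.35, -0.95, 0.37, 2.85]
[-130.0, 45.0, 96.0] [0.493 0.077 0.096] cm [ 5.71 -0.87 -5.96] rows 2.0
[-64.0, 45.0, 96.0] [0.553 0.105 0.096] cm [ 4.32 -0.08  4.99] rows 1.6
7.2333 [-0.076, -0.082, 0.087, 2.346, -0.953, 0.374, 2.852] [0.4967 0.087  0.1783] 
 [[ 0.584 -0.441  0.681]
 [ 0.297  0.897  0.326]
 [-0.755  0.012  0.655]] tilt 40.9 f [0.4 1.8 0.6] 0.08521111003818803
```

```bash
cat > fk.py <<'E'
import numpy as np
from scipy.spatial.transform import Rotation as R
from scipy.optimize import least_squares
D=[([-1.19670014,.31164889,.01395432,1.51288045,-.00438745,1.31919911,-.0271732],[.22186687,.50255855,.23033442],[.69176796,.14516566,.69201337,-.14663393]),
([-1.124,.315,-.097,.994,.031,1.833,.792],[.22206,.50281,.44302],None),
([-0.651,0.525,0.052,0.582,-0.029,2.033,1.376],[0.5037,0.3475,0.4816],None),
([-0.495,0.74,0.188,0.22,-0.156,2.032,1.549],[0.6469,0.308,0.4794],[.742,-.135,.637,.161]),
([-0.511,0.69,0.538,0.124,-0.486,2.033,1.567],[0.6434,0.3049,0.559],[.789,-.121,.577,.175]),
([-0.479,0.28,0.054,0.124,-0.031,2.033,1.537],[0.4834,0.2216,0.811],[.886,-.081,.412,.198]),
([-0.076,-0.082,0.087,2.346,-0.953,0.374,2.852],[0.4967,0.087,0.1783],[.886,-.089,.406,.208])]
def fk(q,p):
    h,l1,l2,l3,e1,e2,e3=p[:7]
    o=np.array([0,0,h]);M=R.from_rotvec([0,0,-q[0]])
    M=M*R.from_rotvec([0,q[1],0]);M=M*R.from_rotvec([0,0,-q[2]])
    o=o+M.apply([e1,0,l1]);M=M*R.from_rotvec([0,q[3],0]);M=M*R.from_rotvec([0,0,-q[4]])
    o=o+M.apply([e2,0,l2]);M=M*R.from_rotvec([0,q[5],0]);M=M*R.from_rotvec([0,0,-q[6]])
    return o+M.apply([e3,0,l3]),M
T=R.from_matrix(np.array([[0,0,1],[0,-1,0],[1,0,0]]).T) # placeholder
def res(p):
    return np.concatenate([fk(q,p)[0]-x for q,x,_ in D])
P=least_squares(res,[.28,.42,.42,.3,0,0,0]).x
if __name__=='__main__':
    print(P.round(4),np.abs(res(P)).max())
    for q,x,k in D:
        if k: 
            M=fk(q,P)[1]; W=R.from_quat([k[1],k[2],k[3],k[0]]); print((M.inv()*W).as_matrix().round(3).tolist())
E
python3 fk.py
```

```text
[0.241  0.4682 0.4197 0.3454 0.0087 0.0028 0.0145] 0.018771020524023574
[[0.0, -1.0, 0.0], [-0.0, -0.0, -1.0], [1.0, 0.0, -0.0]]
[[-0.0, -1.0, 0.001], [-0.0, -0.001, -1.0], [1.0, -0.0, -0.0]]
[[-0.0, -1.0, -0.0], [-0.0, 0.0, -1.0], [1.0, -0.0, -0.0]]
[[-0.001, -1.0, -0.0], [-0.0, 0.0, -1.0], [1.0, -0.001, -0.0]]
[[0.001, -1.0, 0.0], [0.0, -0.0, -1.0], [1.0, 0.001, 0.0]]
```

```bash
python3 - <<'E'
s=open('fk.py').read()
s=s.replace("e1,e2,e3=p[:7]","e1,e2,e3=p[:7];y0,y1,y2,y3=p[7:11]").replace("[0,0,h]","[0,0,h]").replace("M=M*R.from_rotvec([0,q[1],0])","o=o+M.apply([0,y0,0]);M=M*R.from_rotvec([0,q[1],0])").replace("[e1,0,l1]","[e1,y1,l1]").replace("[e2,0,l2]","[e2,y2,l2]").replace("[e3,0,l3]","[e3,y3,l3]").replace(".3,0,0,0]",".3]+[0]*7").replace("return np.concatenate([fk(q,p)[0]-x for q,x,_ in D])","return np.concatenate([fk(q,p)[0]-x for q,x,_ in D]+[np.array(p[4:])*1e-3])")
open('fk.py','w').write(s)
E
python3 fk.py|head -3
cat > reach.py <<'E'
from fk import *
from go import O,C
import sys
lo=np.array([-2.7,-.3,-1.27,.12,-1.44,.2,-3.05]);hi=np.array([2.7,1.91,1.3,2.57,4.58,2.03,3.05])
A=R.from_matrix([[0,-1,0],[0,0,-1],[1,0,0]])
from h import tool,robot
def ik(p,W,q0):
    f=lambda q:(lambda r:np.concatenate([(r[0]-p)*10,(W.inv()*(r[1]*A)).as_rotvec()*3,(q-q0)*1e-3]))(fk(q,P))
    best=None
    s=least_squares(f,np.clip(q0,lo+1e-3,hi-1e-3),bounds=(lo,hi));return s.x,np.linalg.norm(s.fun[:3]/10),np.linalg.norm(s.fun[3:6]/3)
if __name__=='__main__':
    W,p=tool();q0=robot.observe()['joints']
    pts=[("pre",O+C@[-.130,.045,.096]),("lip",O+C@[-.064,.045,.096]),("top",O+C@[.02,.045,.25]),("tin",O+C@[.011,.045,.1]),("out",O+C@[-.1,.045,.16]),("mid",np.array([.52,-.06,.18])),("mat",np.array([.562,-.240,.045]))]
    for flip in(0,1):
        q=q0.copy()
        V=W*R.from_rotvec([np.pi*flip,0,0]); q[6]-=np.pi*flip
        for n,x in pts:
            q,a,b=ik(x,V,q);print(flip,n,q.round(2).tolist(),'err mm',round(a*1000,1),'deg',round(np.degrees(b),1))
E
python3 reach.py
```

```text
[ 2.497e-01  4.730e-01  4.180e-01  3.647e-01 -1.000e-04  2.000e-04
 -2.000e-04 -1.640e-02 -8.000e-04  1.000e-04  0.000e+00] 0.00028702684691861435
[[0.0, -1.0, 0.0], [-0.0, -0.0, -1.0], [1.0, 0.0, -0.0]]
0 pre [1.0, 0.19, -1.01, 2.36, -1.03, 0.2, 3.05] err mm 10.0 deg 3.2
0 lip [0.36, 0.22, -0.44, 2.24, -1.13, 0.2, 3.05] err mm 8.2 deg 3.0
0 top [0.13, 0.11, -0.26, 1.95, -0.46, 0.45, 2.25] err mm 0.0 deg 0.0
0 tin [0.02, 0.31, -0.15, 2.11, -1.21, 0.2, 3.05] err mm 4.1 deg 1.7
0 out [0.09, 0.01, -0.09, 2.32, -1.11, 0.34, 3.01] err mm 0.0 deg 0.0
0 mid [1.5, 0.18, -1.12, 2.17, -0.78, 0.55, 3.05] err mm 0.0 deg 0.0
0 mat [1.39, 0.73, -0.86, 1.93, -0.32, 0.42, 3.05] err mm 0.0 deg 0.0
1 pre [0.91, 0.18, -0.9, 2.39, -1.44, 0.2, 0.32] err mm 4.6 deg 1.5
1 lip [0.32, 0.23, -0.39, 2.27, -1.44, 0.2, 0.22] err mm 4.3 deg 1.6
1 top [0.03, 0.11, -0.16, 1.95, -0.49, 0.45, -0.87] err mm 0.0 deg 0.0
1 tin [-0.01, 0.31, -0.12, 2.13, -1.44, 0.2, 0.14] err mm 1.4 deg 0.6
1 out [0.06, 0.01, -0.05, 2.32, -1.11, 0.34, -0.13] err mm 0.0 deg 0.0
1 mid [0.3, 0.05, 0.16, 2.21, -1.02, 0.67, 0.1] err mm 0.0 deg 0.0
1 mat [0.63, 0.54, 0.15, 1.97, -1.22, 0.8, 0.61] err mm 0.0 deg 0.0
```

```bash
python3 - <<'E'
from reach import *
rng=np.random.default_rng(0)
W,p=tool();q0=robot.observe()['joints']
pts=[("lip",O+C@[-.064,.045,.096]),("tin",O+C@[.011,.045,.1]),("mat",np.array([.562,-.240,.045]))]
for dt in(0,4,8):
  for yaw in (0,-10):
    for flip in(0,1):
        V=R.from_rotvec([0,0,np.radians(yaw)])*W*R.from_rotvec([0,np.radians(dt),0])*R.from_rotvec([np.pi*flip,0,0])
        tl=np.degrees(np.arccos(-V.as_matrix()[2,0]))
        for n,x in pts:
            b=min((ik(x,V,np.clip(q0-[0,0,0,0,0,0,np.pi*flip]+rng.normal(0,.5,7)*(k>0),lo,hi)) for k in range(8)),key=lambda s:s[1]*10+s[2]*3)
            print(round(tl,1),yaw,flip,n,b[0].round(2).tolist(),round(b[1]*1e3,1),round(np.degrees(b[2]),1))
E
```

```text
40.9 0 0 lip [0.36, 0.22, -0.44, 2.24, -1.13, 0.2, 3.05] 8.2 3.0
40.9 0 0 tin [0.02, 0.31, -0.15, 2.11, -1.21, 0.2, 3.05] 4.1 1.7
40.9 0 0 mat [1.39, 0.73, -0.86, 1.93, -0.32, 0.42, 3.05] 0.0 0.0
40.9 0 1 lip [0.32, 0.23, -0.39, 2.27, -1.44, 0.2, 0.22] 4.3 1.6
40.9 0 1 tin [-0.01, 0.31, -0.12, 2.13, -1.44, 0.2, 0.14] 1.4 0.6
40.9 0 1 mat [0.38, 0.58, 0.48, 1.98, -1.35, 0.95, 0.67] 0.0 0.0
40.9 -10 0 lip [-0.74, 0.18, 0.63, 2.31, -1.43, 0.2, 3.05] 9.1 3.3
40.9 -10 0 tin [-0.62, 0.31, 0.48, 2.15, -1.44, 0.2, 3.01] 4.8 2.0
40.9 -10 0 mat [1.36, 0.67, -0.84, 2.04, -0.5, 0.25, 3.05] 0.0 0.0
40.9 -10 1 lip [-0.67, 0.18, 0.57, 2.31, -1.44, 0.2, -0.06] 8.8 3.2
40.9 -10 1 tin [0.64, 0.53, -1.06, 2.14, 1.72, 0.38, -3.05] 0.0 0.0
40.9 -10 1 mat [0.97, 0.51, -0.32, 2.05, -1.19, 0.47, 0.49] 0.0 0.0
36.9 0 0 lip [0.18, 0.22, -0.27, 2.25, -1.16, 0.2, 3.05] 0.1 0.0
36.9 0 0 tin [-0.14, 0.31, 0.01, 2.09, -1.04, 0.24, 2.86] 0.0 0.0
36.9 0 0 mat [1.26, 0.65, -0.73, 1.91, -0.39, 0.47, 3.05] 0.0 0.0
36.9 0 1 lip [-0.13, 0.2, 0.07, 2.26, -1.3, 0.27, 0.03] 0.0 0.0
36.9 0 1 tin [-0.22, 0.31, 0.11, 2.09, -1.
[... 583 characters left out ...]
 2.03, -0.79, 0.34, 2.58] 0.0 0.0
32.9 0 0 mat [1.09, 0.58, -0.55, 1.89, -0.45, 0.53, 3.05] 0.0 0.0
32.9 0 1 lip [0.02, 0.21, -0.12, 2.2, -0.76, 0.27, -0.51] 0.0 0.0
32.9 0 1 tin [-0.65, 0.36, 0.62, 2.05, -1.08, 0.45, -0.32] 0.0 0.0
32.9 0 1 mat [0.7, 0.51, -0.03, 1.91, -0.88, 0.67, 0.25] 0.0 0.0
32.9 -10 0 lip [-0.46, 0.19, 0.32, 2.24, -0.73, 0.2, 2.36] 0.0 0.0
32.9 -10 0 tin [-0.61, 0.32, 0.47, 2.06, -0.77, 0.28, 2.33] 0.0 0.0
32.9 -10 0 mat [1.26, 0.62, -0.81, 1.96, -0.06, 0.36, 2.53] 0.0 0.0
32.9 -10 1 lip [-0.58, 0.19, 0.46, 2.24, -0.83, 0.22, -0.68] 0.0 0.0
32.9 -10 1 tin [-0.8, 0.36, 0.7, 2.07, -0.98, 0.35, -0.62] 0.0 0.0
32.9 -10 1 mat [0.32, 0.48, 0.4, 2.0, -1.19, 0.7, 0.32] 0.0 0.0
```

```bash
python3 -m inch '[[0,0,0,0.124],[0,0,0,0.124],[0,0,0,0.124],[0,0,0,0.124],[0,0,0,0.124],[0,0,0,0.124],[0,0,0,0.124],[0,0,0,0.124]]'>/dev/null;python3 -m inch '[[0,0,0,0.124],[0,0,0,0.124],[0,0,0,0.124],[0,0,0,0.124],[0,0,0,0.124],[0,0,0,0.124],[0,0,0,0.124],[0,0,0,0.124]]'>/dev/null;python3 -m inch '[[0,0,0,0.124],[0,0,0,0.124],[0,0,0,0.124],[0,0,0,0.124],[0,0,0,0.124],[0,0,0,0.124],[0,0,0,0.124],[0,0,0,0.124]]';python3 -m inch '[[0,0,0,0.124],[0,0,0,0.02]]';python3 st.py;python3 go.py -130 45 92 -64 45 92
```

```text
time: 9.23
position: [0.499, 0.0875, 0.1823]
tool_rot: [0.159, 0.877, 0.24, -0.386]
wrist_force: [-0.5, 0.1, 0.6]
opening: 0.0854
time: 9.4
position: [0.4991, 0.0875, 0.1823]
tool_rot: [0.097, 0.886, 0.212, -0.401]
wrist_force: [0.3, 0.3, -0.5]
opening: 0.0855
9.4 [0.163, -0.077, -0.139, 2.333, -0.985, 0.395, -0.244] [0.4991 0.0875 0.1823] 
 [[ 0.587  0.454 -0.67 ]
 [ 0.298 -0.891 -0.342]
 [-0.752  0.001 -0.659]] tilt 41.2 f [ 0.3  0.3 -0.5] 0.0854696198708207
t 9.4 TCP case mm [-120.1   52.3  182.3] tilt 41.2 f [ 0.3  0.3 -0.5] open 0.0855 j [0.16, -0.08, -0.14, 2.33, -0.99, 0.39, -0.24]
[-130.0, 45.0, 92.0] [0.493 0.077 0.092] cm [6.13 0.69 6.71] rows 2.2
[-64.0, 45.0, 92.0] [0.553 0.105 0.092] cm [ 4.35  0.17 -4.96] rows 1.6
```

```bash
python3 -m inch '[[2.1,0.3,2.2,0],[2.1,0.2,2.2,0],[2.1,0.2,2.2,0],[0,0,0,0]]';python3 st.py;python3 go.py -130 45 92 -64 45 92
```

```text
time: 9.73
position: [0.4961, 0.0822, 0.1301]
tool_rot: [0.101, 0.883, 0.215, -0.406]
wrist_force: [0.2, 0.1, 0.8]
opening: 0.0855
9.7333 [0.316, 0.035, -0.286, 2.392, -1.344, 0.321, 0.171] [0.4961 0.0822 0.1301] 
 [[ 0.579  0.461 -0.673]
 [ 0.297 -0.887 -0.352]
 [-0.759  0.004 -0.651]] tilt 40.6 f [0.2 0.1 0.8] 0.08545642101320322
t 9.73 TCP case mm [-125.1   48.8  130.1] tilt 40.6 f [0.2 0.1 0.8] open 0.0855 j [0.32, 0.03, -0.29, 2.39, -1.34, 0.32, 0.17]
[-130.0, 45.0, 92.0] [0.493 0.077 0.092] cm [2.56 0.35 2.86] rows 0.9
[-64.0, 45.0, 92.0] [0.553 0.105 0.092] cm [ 4.29  0.22 -5.01] rows 1.6
```

```bash
python3 -m inch '[[1,0.1,1,0],[1,0.1,1,0],[1,0.1,1,0],[1,0.1,1,0],[0.5,0,0.5,0],[0,0,0,0]]';python3 st.py;python3 go.py -110 45 92 -64 45 92
```

```text
time: 10.23
position: [0.4952, 0.0694, 0.0924]
tool_rot: [0.103, 0.876, 0.217, -0.419]
wrist_force: [-0.4, -0.2, 0.6]
opening: 0.0854
10.2333 [0.834, 0.192, -0.817, 2.391, -1.438, 0.198, 0.356] [0.4952 0.0694 0.0924] 
 [[ 0.555  0.465 -0.69 ]
 [ 0.293 -0.885 -0.362]
 [-0.779 -0.001 -0.627]] tilt 38.8 f [-0.4 -0.2  0.6] 0.08540217938588922
t 10.23 TCP case mm [-131.4   37.6   92.4] tilt 38.8 f [-0.4 -0.2  0.6] open 0.0854 j [0.83, 0.19, -0.82, 2.39, -1.44, 0.2, 0.36]
[-110.0, 45.0, 92.0] [0.511 0.085 0.092] cm [ 1.39 -0.66 -1.66] rows 0.6
[-64.0, 45.0, 92.0] [0.553 0.105 0.092] cm [ 2.88  0.18 -3.58] rows 1.1
```

```bash
python3 -m inch '[[1,-0.1,-1.3,0],[1,-0.1,-1.3,0],[1,-0.1,-1.3,0],[0.9,-0.1,-1.3,0],[0,0,0,0]]';python3 st.py;python3 go.py -66 45 95; python3 - <<'E'
from h import *
shot("side","s2");im=cv2.imread("pics/s2.png")[170:320,150:330];cv2.imwrite("pics/s2c.png",cv2.resize(im,None,fx=4,fy=4,interpolation=cv2.INTER_CUBIC))
E
```

```text
time: 10.65
position: [0.5529, 0.1078, 0.0978]
tool_rot: [0.105, 0.875, 0.22, -0.417]
wrist_force: [0.2, -0.1, -0.1]
opening: 0.0852
10.65 [0.264, 0.223, -0.344, 2.273, -1.415, 0.201, 0.221] [0.5529 0.1078 0.0978] 
 [[ 0.555  0.473 -0.684]
 [ 0.297 -0.881 -0.368]
 [-0.777  0.001 -0.63 ]] tilt 39.0 f [ 0.2 -0.1 -0.1] 0.08519250464002188
t 10.65 TCP case mm [-62.7  47.4  97.8] tilt 39.0 f [ 0.2 -0.1 -0.1] open 0.0852 j [0.26, 0.22, -0.34, 2.27, -1.41, 0.2, 0.22]
[-66.0, 45.0, 95.0] [0.551 0.104 0.095] cm [0.01 0.23 0.44] rows 0.1
```

View pics/s2c.png

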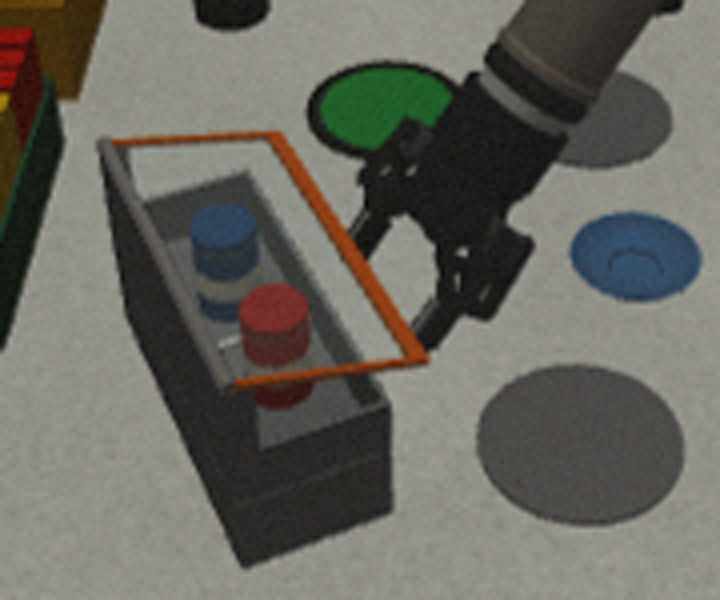

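```bash
python3 -m inch '[[-1.7,0,-1,0],[-1.6,0,-1.1,0],[-1.3,0,-1.4,0],[-1.2,0,-1.5,0],[0,0,0,0]]';python3 go.py -60.4 47.4 175; python3 - <<'E'
from h import *
shot("side","s3");im=cv2.imread("pics/s3.png")[150:300,150:330];cv2.imwrite("pics/s3c.png",cv2.resize(im,None,fx=4,fy=4,interpolation=cv2.INTER_CUBIC))
E
```

```text
time: 11.12
position: [0.556, 0.1057, 0.1741]
tool_rot: [0.105, 0.877, 0.217, -0.415]
wrist_force: [0.3, -0.7, 0.1]
opening: 0.0854
t 11.12 TCP case mm [-60.9  44.2 174.1] tilt 39.3 f [ 0.3 -0.7  0.1] open 0.0854 j [0.13, 0.07, -0.18, 2.19, -0.83, 0.36, -0.42]
[-60.4, 47.4, 175.0] [0.555 0.109 0.175] cm [-0.03 -0.32 -0.11] rows 0.1
```

View pics/s3c.png

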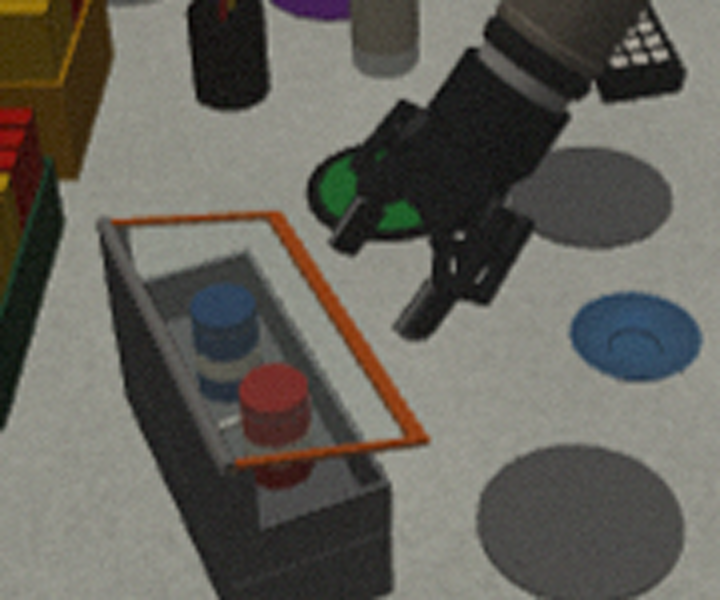

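```bash
python3 - <<'E'
from h import *
from go import O,C
for b in(0,6,13,20):
  for n in (-11,0,11):
    for y in(44+43,44+57,44-43):
        P=np.array([-60.9-b*.633+n*.774,y,174.1+b*.774+n*.633]);print(b,n,y,((pix("side",O+C@P/1000)-[150,150])*4).round())
E
```

```text
0 -11 87 [401. 353.]
0 -11 101 [411. 367.]
0 -11 1 [346. 270.]
0 0 87 [388. 348.]
0 0 101 [398. 363.]
0 0 1 [333. 266.]
0 11 87 [375. 344.]
0 11 101 [385. 359.]
0 11 1 [320. 261.]
6 -11 87 [407. 345.]
6 -11 101 [417. 360.]
6 -11 1 [351. 263.]
6 0 87 [394. 341.]
6 0 101 [404. 355.]
6 0 1 [338. 259.]
6 11 87 [381. 336.]
6 11 101 [391. 351.]
6 11 1 [326. 254.]
13 -11 87 [414. 337.]
13 -11 101 [423. 351.]
13 -11 1 [357. 255.]
13 0 87 [401. 332.]
13 0 101 [410. 346.]
13 0 1 [345. 250.]
13 11 87 [387. 328.]
13 11 101 [397. 342.]
13 11 1 [332. 245.]
20 -11 87 [420. 328.]
20 -11 101 [430. 342.]
20 -11 1 [363. 246.]
20 0 87 [407. 323.]
20 0 101 [417. 337.]
20 0 1 [351. 242.]
20 11 87 [394. 319.]
20 11 101 [404. 333.]
20 11 1 [338. 237.]
```

The hand missed the lip: the open fingertips sit 13 mm behind the TCP, so they barely overlapped it. I'll back off and go in deeper along the finger axis.

```bash
python3 -m inch '[[0,0,2.6,0],[0,0,2.6,0],[0,0,0,0]]';python3 go.py -99 45 140 -54 45 85
```

```text
time: 11.42
position: [0.5104, 0.0855, 0.1299]
tool_rot: [0.101, 0.873, 0.218, -0.424]
wrist_force: [-1.5, -0.6, -1.3]
opening: 0.0854
t 11.42 TCP case mm [-110.8   45.6  129.9] tilt 38.3 f [-1.5 -0.6 -1.3] open 0.0854 j [0.21, 0.06, -0.2, 2.33, -1.12, 0.33, -0.07]
[-99.0, 45.0, 140.0] [0.521 0.09  0.14 ] cm [-0.07  0.1  -1.55] rows 0.4
[-54.0, 45.0, 85.0] [0.562 0.109 0.085] cm [ 7.1   0.22 -0.12] rows 1.7
```

```bash
python3 -m inch '[[0,0.1,-1.4,0],[1.7,0,0,0],[1.7,0,0,0],[1.7,0.1,0,0],[1.7,0,0,0],[0,0,0,0]]';python3 go.py -55 45 85.6;python3 - <<'E'
from h import *
shot("side","s4");im=cv2.imread("pics/s4.png")[170:320,150:330];cv2.imwrite("pics/s4c.png",cv2.resize(im,None,fx=4,fy=4,interpolation=cv2.INTER_CUBIC))
E
```

```text
time: 11.92
position: [0.5625, 0.1107, 0.0876]
tool_rot: [0.103, 0.873, 0.22, -0.423]
wrist_force: [-2.3, -0.1, -1.3]
opening: 0.0858
t 11.92 TCP case mm [-52.9  45.9  87.6] tilt 38.4 f [-2.3 -0.1 -1.3] open 0.0858 j [0.21, 0.26, -0.29, 2.25, -1.44, 0.2, 0.24]
[-55.0, 45.0, 85.6] [0.561 0.109 0.086] cm [0.02 0.08 0.29] rows 0.1
```

View pics/s4c.png

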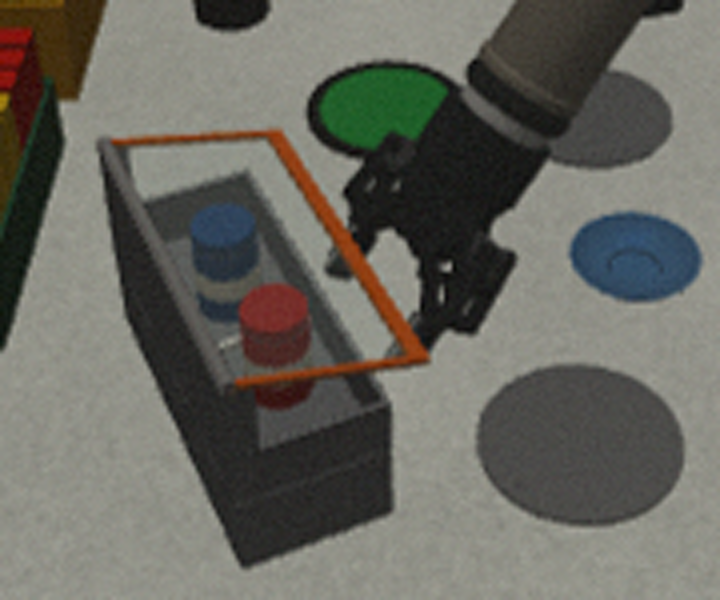

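The tips now show through the clear plate, past the orange edge (crop ~(340,265) and (400,350)), and there's light contact. Lifting along the arc.

```bash
python3 -m inch '[[-1.1,0,-0.7,0],[-1.1,0,-0.7,0],[-1.1,0,-0.8,0],[-0.9,0,-1,0],[-0.8,0,-1,0],[-0.8,0,-1,0]]';python3 go.py -51 45 164;python3 - <<'E'
from h import *
shot("side","s5");im=cv2.imread("pics/s5.png")[150:300,150:330];cv2.imwrite("pics/s5c.png",cv2.resize(im,None,fx=4,fy=4,interpolation=cv2.INTER_CUBIC))
E
```

```text
time: 12.47
position: [0.5659, 0.1122, 0.1685]
tool_rot: [0.1, 0.874, 0.218, -0.422]
wrist_force: [-2.7, 1.0, -0.9]
opening: 0.0853
t 12.47 TCP case mm [-49.1  45.9 168.5] tilt 38.6 f [-2.7  1.  -0.9] open 0.0853 j [0.02, 0.1, -0.08, 2.17, -0.82, 0.36, -0.45]
[-51.0, 45.0, 164.0] [0.565 0.111 0.164] cm [0.23 0.08 0.43] rows 0.1
```

View pics/s5c.png

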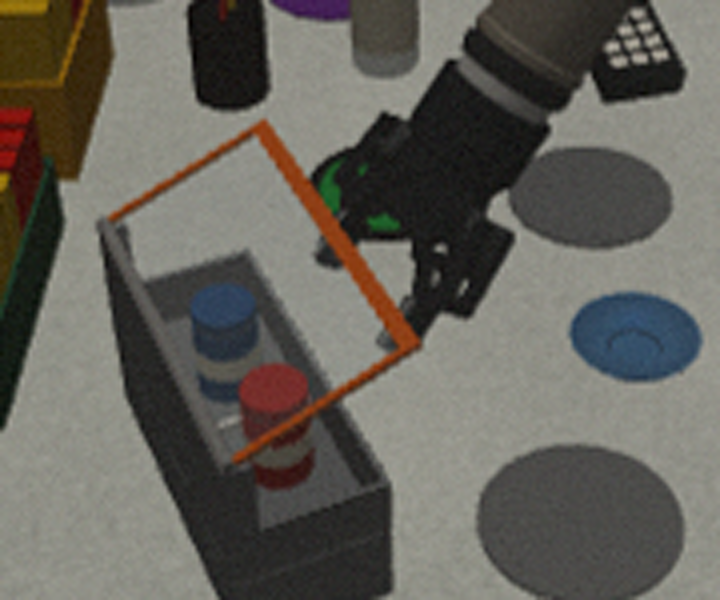

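```bash
python3 -m inch '[[-0.8,0,-1.8,0],[-0.8,0,-1.8,0],[-0.2,0,-1.3,0],[-0.2,0,-1.3,0],[0.1,0,-1.3,0],[0,0,-1.3,0]]';python3 go.py 5 45 245;python3 - <<'E'
from h import *
shot("side","s6");im=cv2.imread("pics/s6.png")[130:280,150:330];cv2.imwrite("pics/s6c.png",cv2.resize(im,None,fx=4,fy=4,interpolation=cv2.INTER_CUBIC))
E
```

```text
time: 13.02
position: [0.6189, 0.1384, 0.24]
tool_rot: [0.101, 0.875, 0.218, -0.42]
wrist_force: [0.1, -1.3, -2.7]
opening: 0.0856
t 13.02 TCP case mm [  9.9  46.6 240. ] tilt 38.8 f [ 0.1 -1.3 -2.7] open 0.0856 j [-0.08, 0.1, -0.03, 1.95, -0.5, 0.49, -0.83]
[5.0, 45.0, 245.0] [0.615 0.135 0.245] cm [-0.7   0.14  0.08] rows 0.2
```

View pics/s6c.png

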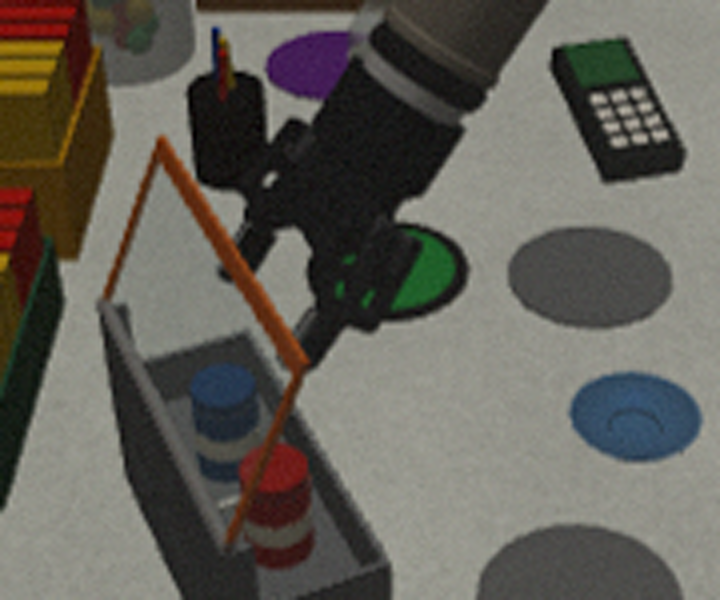

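```bash
python3 -m inch '[[0.2,0,-1.5,0],[0.2,0,-1.5,0],[0,0,0,0],[2.3,0,2.5,0],[2.3,0,2.5,0],[2.3,0,2.5,0],[1.5,0.1,1.6,0],[0,0,0,0]]';python3 go.py 11 45 93;python3 - <<'E'
from h import *
shot("side","s7");im=cv2.imread("pics/s7.png")[150:300,150:330];cv2.imwrite("pics/s7c.png",cv2.resize(im,None,fx=4,fy=4,interpolation=cv2.INTER_CUBIC))
E
```

```text
time: 13.73
position: [0.6216, 0.1403, 0.1266]
tool_rot: [0.101, 0.873, 0.218, -0.424]
wrist_force: [-0.9, -0.0, -0.6]
opening: 0.0854
t 13.73 TCP case mm [ 13.2  47.2 126.6] tilt 38.3 f [-0.9 -0.  -0.6] open 0.0854 j [0.07, 0.28, -0.22, 2.07, -0.8, 0.24, -0.48]
[11.0, 45.0, 93.0] [0.621 0.137 0.093] cm [2.49 0.24 2.26] rows 0.8
```

View pics/s7c.png

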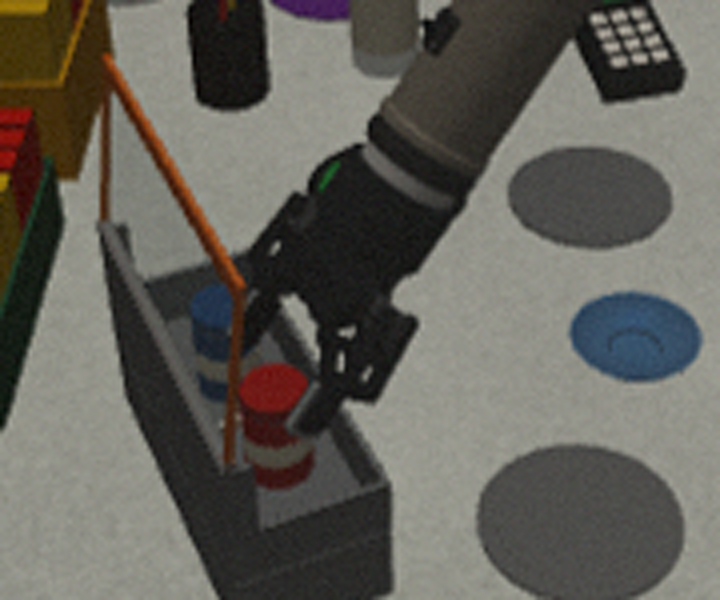

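The flap stands behind the hand, the jaws straddle the red tin, and nothing is touching. Down the last bit.

```bash
python3 -m inch '[[0.8,0.1,0.75,0],[0.8,0.1,0.75,0],[0.8,0,0.75,0],[0,0,0,0]]';python3 go.py 11 45 93;python3 - <<'E'
from h import *
shot("side","s8");im=cv2.imread("pics/s8.png")[150:300,150:330];cv2.imwrite("pics/s8c.png",cv2.resize(im,None,fx=4,fy=4,interpolation=cv2.INTER_CUBIC))
E
```

```text
time: 14.12
position: [0.6263, 0.1386, 0.1014]
tool_rot: [0.102, 0.876, 0.217, -0.419]
wrist_force: [-0.4, -0.1, -0.1]
opening: 0.0855
t 14.12 TCP case mm [ 16.7  43.6 101.4] tilt 39.0 f [-0.4 -0.1 -0.1] open 0.0855 j [0.02, 0.33, -0.16, 2.1, -1.15, 0.2, -0.12]
[11.0, 45.0, 93.0] [0.621 0.137 0.093] cm [ 0.3  -0.16  0.97] rows 0.2
```

View pics/s8c.png

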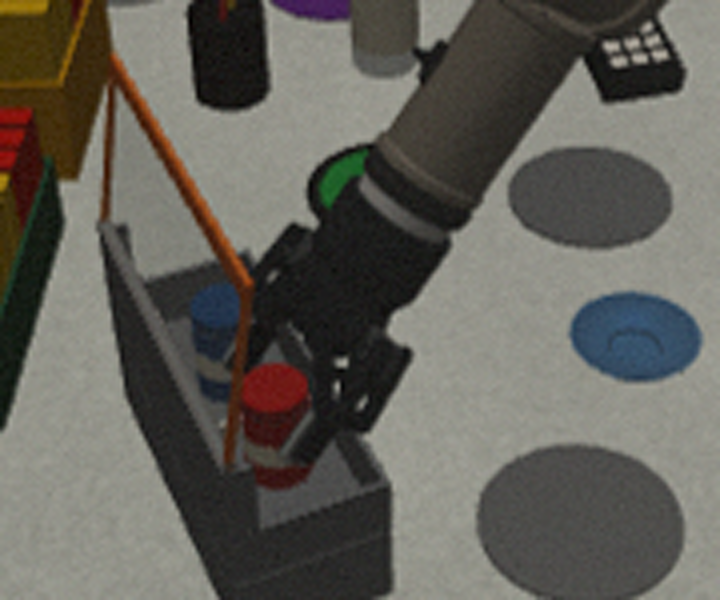

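```bash
python3 -m inch '[[0.3,-0.1,0.5,0],[0.3,0,0.5,0],[0,0,0,0],[0,0,0,0]]';python3 go.py 11 45 93;python3 st.py
```

```text
time: 14.5
position: [0.6226, 0.1384, 0.0915]
tool_rot: [0.103, 0.876, 0.218, -0.418]
wrist_force: [0.6, 0.8, 0.6]
opening: 0.0852
t 14.5 TCP case mm [13.3 45.1 91.5] tilt 39.0 f [0.6 0.8 0.6] open 0.0852 j [-0.01, 0.34, -0.12, 2.11, -1.32, 0.2, 0.05]
[11.0, 45.0, 93.0] [0.621 0.137 0.093] cm [-0.26 -0.    0.08] rows 0.1
14.5 [-0.006, 0.337, -0.124, 2.114, -1.318, 0.201, 0.054] [0.6226 0.1384 0.0915] 
 [[ 0.556  0.469 -0.687]
 [ 0.296 -0.883 -0.363]
 [-0.777 -0.002 -0.63 ]] tilt 39.0 f [0.6 0.8 0.6] 0.0852381281070984
```

Positioned well. Closing with 50 N.

```bash
python3 -m inch '[[0,0,0,0],[0,0,0,0],[0,0,0,0],[0,0,0,0],[0,0,0,0],[0,0,0,0]]' -1 50;python3 go.py 11 45 93;python3 - <<'E'
from h import *
shot("side","s9");im=cv2.imread("pics/s9.png")[150:300,150:330];cv2.imwrite("pics/s9c.png",cv2.resize(im,None,fx=4,fy=4,interpolation=cv2.INTER_CUBIC))
E
```

```text
time: 15.0
position: [0.6222, 0.1379, 0.0904]
tool_rot: [0.103, 0.876, 0.218, -0.418]
wrist_force: [-0.9, -0.9, 4.2]
opening: 0.0427
t 15.0 TCP case mm [12.7 44.8 90.4] tilt 39.0 f [-0.9 -0.9  4.2] open 0.0427 j [-0.01, 0.34, -0.12, 2.11, -1.32, 0.2, 0.06]
[11.0, 45.0, 93.0] [0.621 0.137 0.093] cm [-0.31 -0.03 -0.03] rows 0.1
```

View pics/s9c.png

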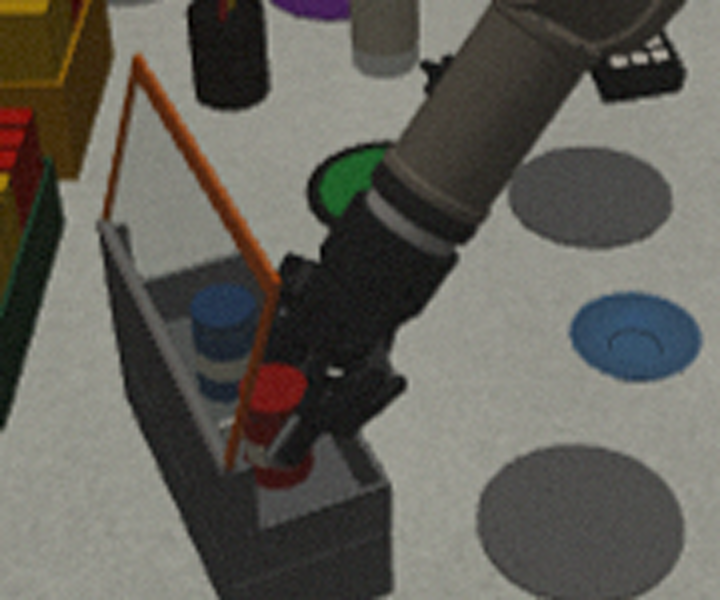

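```bash
python3 -m inch '[[-0.8,0,-0.65,0],[-1.4,0,-1.1,0],[-1.4,0,-1.1,0],[-1.2,0,-1,0]]';python3 go.py 12 45 146;python3 - <<'E'
from h import *
shot("side","s10");im=cv2.imread("pics/s10.png")[150:300,150:330];cv2.imwrite("pics/s10c.png",cv2.resize(im,None,fx=4,fy=4,interpolation=cv2.INTER_CUBIC))
E
```

```text
time: 15.38
position: [0.6205, 0.1376, 0.1507]
tool_rot: [0.103, 0.875, 0.218, -0.42]
wrist_force: [0.1, 0.8, -1.9]
opening: 0.0431
t 15.38 TCP case mm [ 11.1  45.2 150.7] tilt 38.7 f [ 0.1  0.8 -1.9] open 0.0431 j [-0.22, 0.22, 0.12, 2.07, -0.92, 0.33, -0.39]
[12.0, 45.0, 146.0] [0.621 0.138 0.146] cm [0.42 0.03 0.22] rows 0.1
```

View pics/s10c.png

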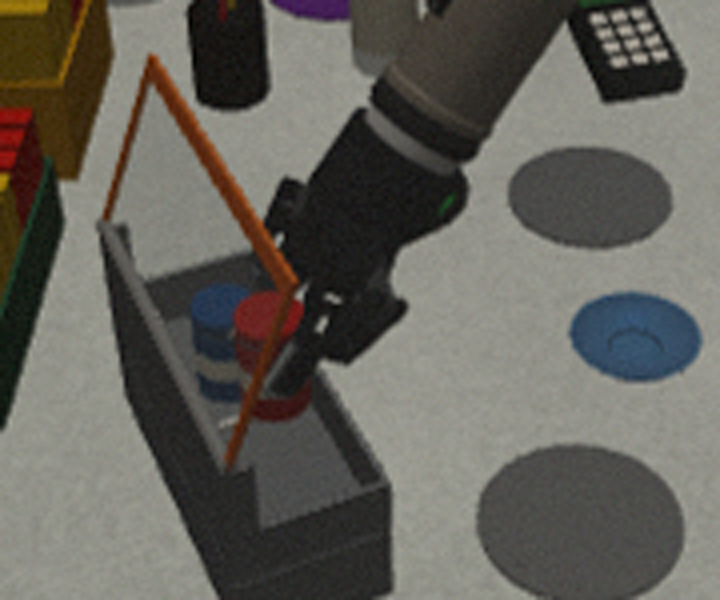

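```bash
python3 -m inch '[[-1.5,0,1.9,0],[-2.3,0,2.9,0],[-2.3,0,2.9,0],[-2.3,0,2.9,0],[-1,0,1.2,0],[0,0,0,0]]';python3 st.py;python3 go.py -120 45 150;python3 - <<'E'
from h import *
shot("side","s11")
shot("top","t11")
E
```

```text
time: 15.93
position: [0.4839, 0.0654, 0.1477]
tool_rot: [0.102, 0.875, 0.217, -0.421]
wrist_force: [1.5, 0.6, -0.1]
opening: 0.0424
15.9333 [-0.049, -0.037, 0.134, 2.374, -1.032, 0.403, -0.111] [0.4839 0.0654 0.1477] 
 [[ 0.551  0.466 -0.693]
 [ 0.294 -0.885 -0.361]
 [-0.781 -0.005 -0.625]] tilt 38.6 f [ 1.5  0.6 -0.1] 0.042439582890226195
t 15.93 TCP case mm [-143.3   38.9  147.7] tilt 38.6 f [ 1.5  0.6 -0.1] open 0.0424 j [-0.05, -0.04, 0.13, 2.37, -1.03, 0.4, -0.11]
[-120.0, 45.0, 150.0] [0.502 0.081 0.15 ] cm [ 1.29 -0.52 -1.98] rows 0.6
```

View pics/s11.png

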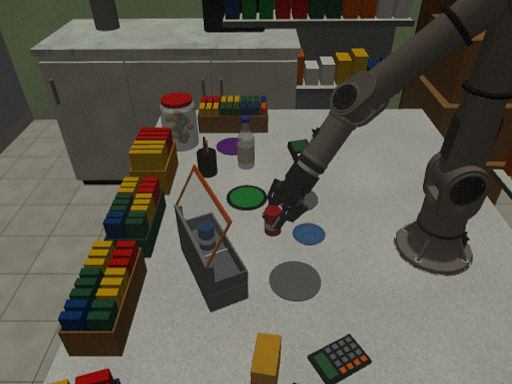

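View pics/t11.png

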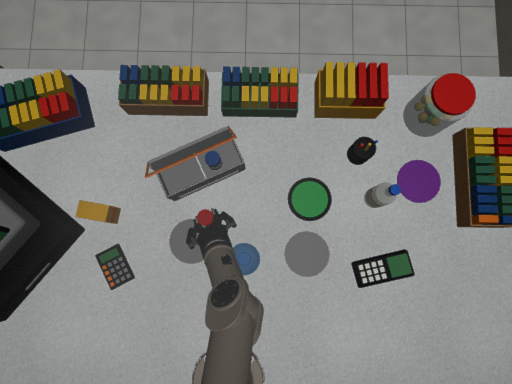

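```bash
python3 -m inch '[[-0.9,2.7,1.1,0],[-0.9,2.7,1.1,0],[-0.9,2.7,1.1,0],[-0.9,2.7,1.1,0],[0,0,0,0]]';python3 st.py; cat > tgt.py <<'E'
from h import *
import sys
W,p=tool();t=np.array([float(v) for v in sys.argv[1:4]]);print((W.inv().apply(t-p)*100).round(2))
E
python3 tgt.py .563 -.239 .14
```

```text
time: 16.45
position: [0.4917, -0.0636, 0.1509]
tool_rot: [0.104, 0.877, 0.212, -0.419]
wrist_force: [0.2, 0.1, 0.8]
opening: 0.0433
16.45 [0.143, 0.054, 0.346, 2.277, -1.037, 0.66, 0.193] [ 0.4917 -0.0636  0.1509] 
 [[ 0.559  0.458 -0.691]
 [ 0.284 -0.889 -0.359]
 [-0.779  0.004 -0.627]] tilt 38.8 f [0.2 0.1 0.8] 0.04330656201680741
[-0.15 18.85  2.06]
```

```bash
python3 -m inch '[[0,2.7,0.3,0],[0,2.7,0.3,0],[0,2.7,0.3,0],[0,2.7,0.3,0],[0,2.7,0.3,0],[0,2.7,0.3,0],[0,2.3,0.2,0],[0,0,0,0]]';python3 st.py; python3 tgt.py .563 -.239 .14
```

```text
time: 17.12
position: [0.5643, -0.2317, 0.1361]
tool_rot: [0.105, 0.875, 0.215, -0.42]
wrist_force: [0.7, -1.3, 0.1]
opening: 0.043
17.1167 [0.359, 0.399, 0.45, 1.906, -1.076, 0.955, 0.372] [ 0.5643 -0.2317  0.1361] 
 [[ 0.555  0.464 -0.69 ]
 [ 0.288 -0.886 -0.364]
 [-0.78   0.003 -0.625]] tilt 38.7 f [ 0.7 -1.3  0.1] 0.042954639345012875
[-0.59  0.58  0.11]
```

Above the mat. Correcting sideways, then lowering in part and checking by camera.

```bash
python3 -m inch '[[0.8,0.6,1.3,0],[1.5,0,1.2,0],[1.5,0,1.2,0],[1.3,0,1.0,0],[0,0,0,0]]';python3 st.py; python3 tgt.py .563 -.239 .0314; python3 - <<'E'
from h import *
for c in("side","top"):
    shot(c,c[0]+"12");im=cv2.imread(f"pics/{c[0]}12.png");x,y=(200,160) if c=="side" else (250,130)
    cv2.imwrite(f"pics/{c[0]}12c.png",cv2.resize(im[y:y+100,x:x+130],None,fx=6,fy=6,interpolation=cv2.INTER_CUBIC))
E
```

```text
time: 17.53
position: [0.559, -0.2301, 0.0633]
tool_rot: [0.101, 0.874, 0.221, -0.421]
wrist_force: [-0.0, -0.4, -0.6]
opening: 0.0429
17.5333 [0.412, 0.516, 0.4, 1.957, -1.208, 0.903, 0.558] [ 0.559  -0.2301  0.0633] 
 [[ 0.547  0.471 -0.692]
 [ 0.3   -0.882 -0.363]
 [-0.781 -0.009 -0.624]] tilt 38.6 f [-0.  -0.4 -0.6] 0.04292109730888905
[2.44 1.   2.04]
```

View pics/s12c.png

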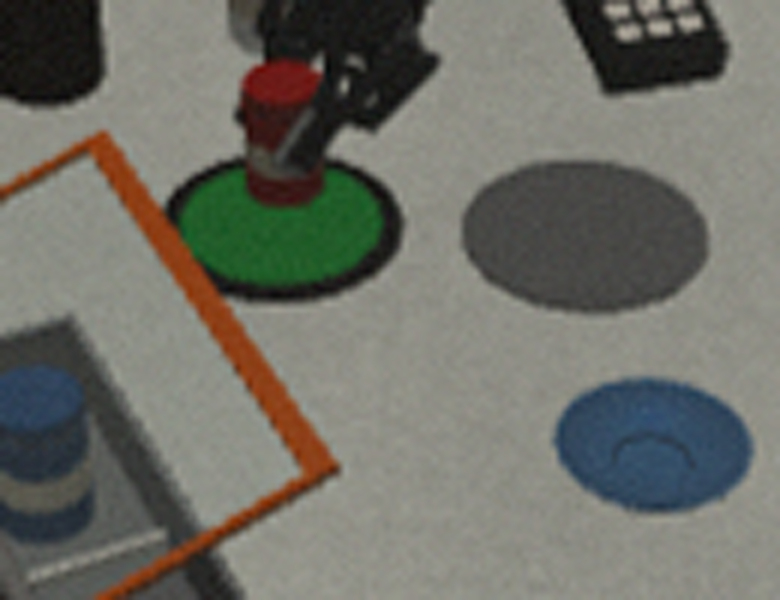

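View pics/t12c.png

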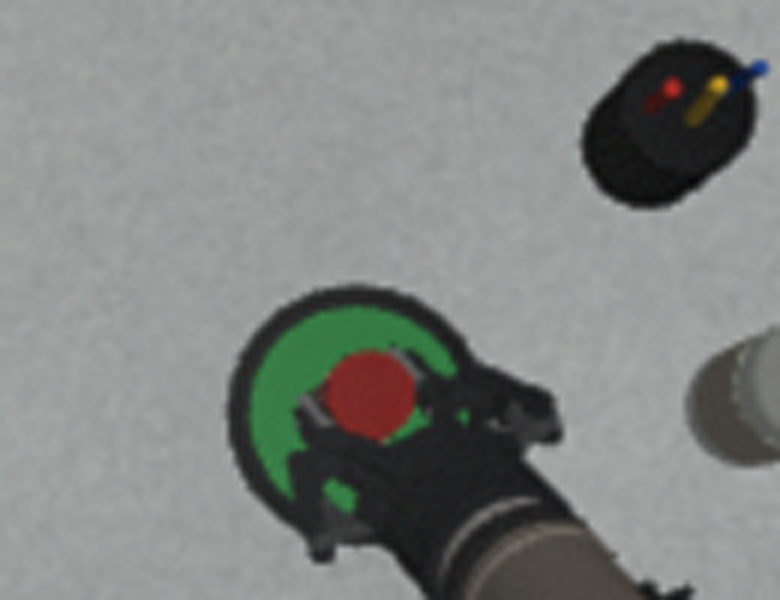

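```bash
python3 -m inch '[[0.6,0.3,0.5,0],[0.6,0.3,0.5,0],[0.6,0.3,0.5,0],[0,0,0,0]]';python3 tgt.py .563 -.239 .0314; python3 st.py
```

```text
time: 17.97
position: [0.5636, -0.2416, 0.043]
tool_rot: [0.103, 0.875, 0.218, -0.42]
wrist_force: [-1.1, 0.0, -0.1]
opening: 0.0425
[ 0.95 -0.25  0.67]
17.9667 [0.436, 0.566, 0.387, 1.943, -1.25, 0.897, 0.612] [ 0.5636 -0.2416  0.043 ] 
 [[ 0.552  0.468 -0.69 ]
 [ 0.295 -0.884 -0.363]
 [-0.78  -0.003 -0.626]] tilt 38.8 f [-1.1  0.  -0.1] 0.04249743950550194
```

```bash
python3 -m inch '[[0.23,0,0.19,0],[0.23,0,0.19,0],[0.15,0,0.13,0],[0,0,0,0]]';python3 -m inch '[[0.08,0,0.06,0],[0.08,0,0.06,0],[0,0,0,0]]'; python3 tgt.py .563 -.239 .0314
```

```text
time: 18.3
position: [0.5636, -0.2408, 0.0362]
tool_rot: [0.103, 0.875, 0.218, -0.419]
wrist_force: [-0.5, 0.2, -0.3]
opening: 0.0432
time: 18.55
position: [0.5639, -0.241, 0.0346]
tool_rot: [0.103, 0.875, 0.218, -0.419]
wrist_force: [0.1, -0.6, -1.1]
opening: 0.0429
[ 0.26 -0.21  0.19]
```

```bash
python3 -m inch '[[0.08,0,0.06,0],[0.08,0,0.06,0],[0,0,0,0]]'; python3 -m inch '[[0.08,0,0.06,0],[0.04,0,0.03,0],[0,0,0,0]]'; python3 tgt.py .563 -.239 .0314
```

```text
time: 18.8
position: [0.5638, -0.2409, 0.0324]
tool_rot: [0.103, 0.875, 0.218, -0.419]
wrist_force: [-0.5, -0.8, -0.6]
opening: 0.043
time: 19.05
position: [0.564, -0.241, 0.0314]
tool_rot: [0.103, 0.875, 0.218, -0.419]
wrist_force: [-0.7, -0.2, 1.9]
opening: 0.043
[-0.   -0.22 -0.  ]
```

```bash
python3 -m inch '[[0.08,0,0.06,0],[0,0,0,0],[0,0,0,0]]'; python3 - <<'E'
from h import *
for c in("side",):
    shot(c,c[0]+"13");im=cv2.imread(f"pics/{c[0]}13.png");x,y=(200,160)
    cv2.imwrite(f"pics/{c[0]}13c.png",cv2.resize(im[y:y+100,x:x+130],None,fx=6,fy=6,interpolation=cv2.INTER_CUBIC))
print([robot.observe()['wrist_force'].round(1) for _ in range(3)])
E
```

```text
time: 19.3
position: [0.564, -0.241, 0.0313]
tool_rot: [0.103, 0.876, 0.219, -0.418]
wrist_force: [-5.0, -0.1, 5.8]
opening: 0.043
[array([-4. ,  0.4,  6.3]), array([-4. ,  0.4,  6.3]), array([-4. ,  0.4,  6.3])]
```

View pics/s13c.png

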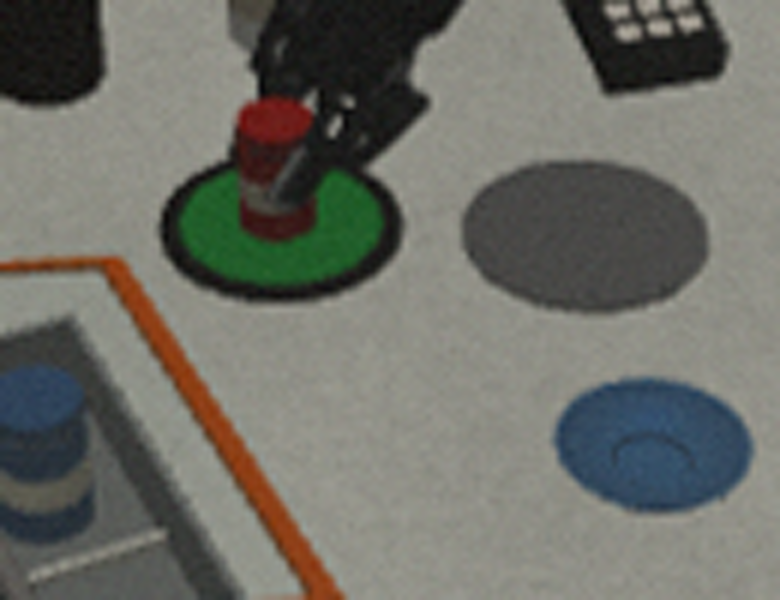

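The tin touches down at about 6 N, upright and centred on the mat. Release and retreat.

```bash
python3 -m inch '[[0,0,0,0],[0,0,0,0],[0,0,0,0],[0,0,0,0],[0,0,0,0],[0,0,0,0]]' 1; python3 st.py; python3 -m inch '[[-1,0,0,0],[-2,0,0,0],[-3,0,0,0],[-3,0,0,0],[-3,0,0,0],[-3,0,0,0],[0,0,0,0]]'; python3 - <<'E'
from h import *
for c in("side","top"):
    shot(c,c[0]+"14");im=cv2.imread(f"pics/{c[0]}14.png");x,y=(165,150) if c=="side" else (140,120)
    cv2.imwrite(f"pics/{c[0]}14c.png",cv2.resize(im[y:y+150,x:x+200],None,fx=4,fy=4,interpolation=cv2.INTER_CUBIC))
E
```

```text
time: 19.85
position: [0.564, -0.2409, 0.0299]
tool_rot: [0.103, 0.875, 0.218, -0.419]
wrist_force: [-0.1, 0.8, -0.4]
opening: 0.0853
19.85 [0.445, 0.589, 0.376, 1.949, -1.279, 0.887, 0.648] [ 0.564  -0.2409  0.0299] 
 [[ 0.553  0.469 -0.689]
 [ 0.296 -0.883 -0.363]
 [-0.779 -0.003 -0.627]] tilt 38.9 f [-0.1  0.8 -0.4] 0.0853272627038873
time: 20.43
position: [0.4791, -0.2922, 0.1522]
tool_rot: [0.105, 0.877, 0.212, -0.418]
wrist_force: [0.0, -2.1, 0.5]
opening: 0.0854
```

View pics/s14c.png

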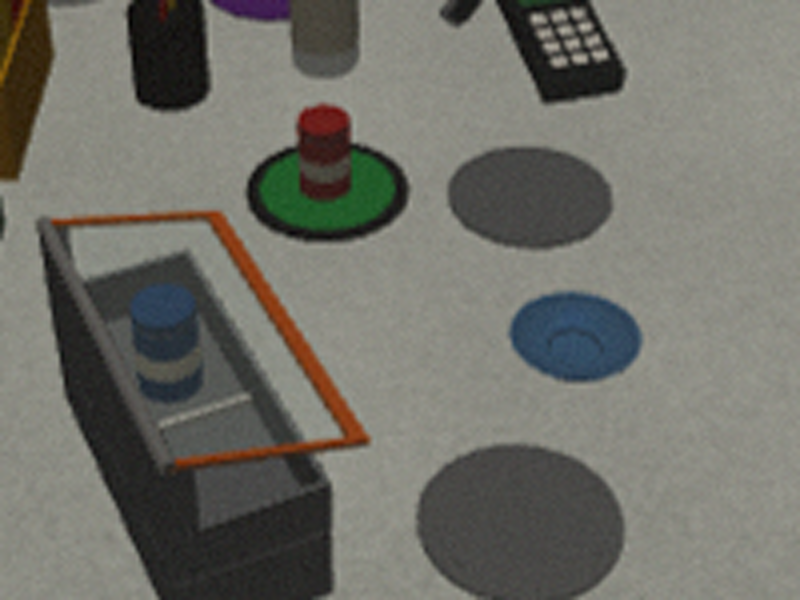

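View pics/t14c.png

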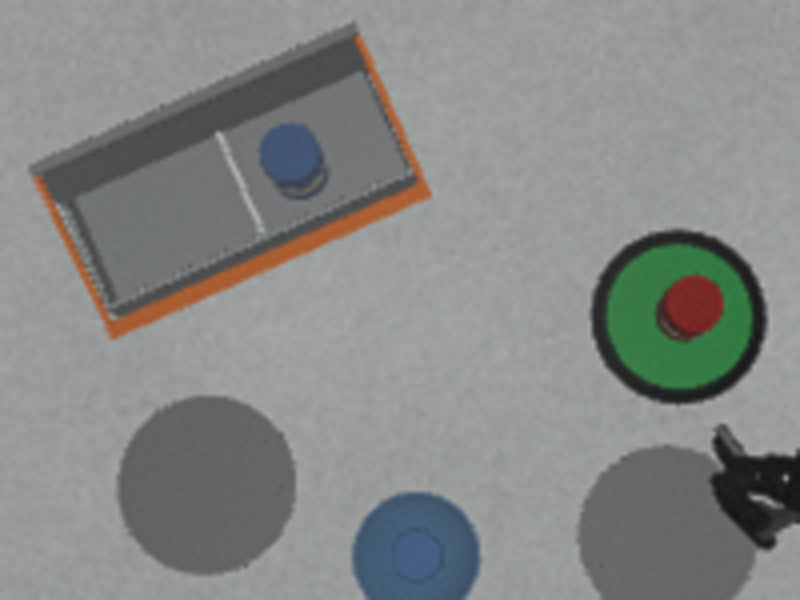

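```bash
python3 -m inch '[[-3,0,0,0],[-2,0,0,0],[0,0,0,0],[0,0,0,0],[0,0,0,0],[0,0,0,0]]'; python3 - <<'E'
from h import *
shot("side","s15");a=cv2.imread("pics/s15.png").astype(int);b=cv2.imread("pics/s1.png").astype(int)
d=np.abs(a-b).max(2)>60;ys,xs=np.where(d[:300,170:280]);print(len(xs), "diff near lip", d[200:265,225:260].sum())
t=ray("top",140+693/4,120+306/4,.074);m=ray("top",140+679/4,120+317/4,.004);print(t,m,np.linalg.norm((t-m)[:2]))
print(robot.observe()['wrist_force'].round(1),robot.observe()['time']); robot.hand_in()
E
```

```text
time: 21.03
position: [0.4538, -0.2978, 0.1841]
tool_rot: [0.102, 0.875, 0.22, -0.419]
wrist_force: [-0.5, 0.5, 0.9]
opening: 0.0853
350 diff near lip 4
[ 0.54937767 -0.24761867  0.074     ] [ 0.54894854 -0.24642285  0.004     ] 0.0012704838564221292
[-0.7 -0.9 -0.1] 21.0833
the job is handed in; nothing more can be done
```

The red tin stands upright on the green, black-rimmed mat, the flap is shut, and the job was handed in at 21.1 s. No verdict was reported, so the result rests on my own checks.

- **Getting the tilt:** the rows only turn the hand about its own axis, so I pushed the wrist against its joint limit to tilt it. It reached about 42° and settled near 39° at the case.
- **Lifting the flap:** the first try missed the lip, because the open fingertips sit 13 mm behind the TCP. I went in deeper and lifted the flap to an estimated 1.65 rad.
- **Taking out the tin:** I dropped the hand in ahead of the sinking flap and gripped the tin at 50 N. I then lifted it 60 mm and pulled it out before the flap closed.
- **Setting it down:** the tin touched the mat at about 6 N, and I released it and backed off.

**Last checks:**
- The tin's centre is about 1 mm from the mat's centre in the top view.
- The flap's edge is back at its starting pixels.
- The blue tin stands in its half of the case, and the pen cup and the bottle look unmoved. I did not look at the carton again at the end, but the arm never went near it.
- The wrist reads about zero force, with the hand well clear.
- The two cameras disagreed by about 7 mm in y on the tins and the mat, so I aimed at the mean. Nothing else disagreed.

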